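Find the flywheel's barring hole by feel and lock the drive

ROBOT

A 7-joint arm with a two-finger parallel gripper is mounted at the origin on the work surface. World frame = base frame: x ahead of the robot, y to its left, z up, the work surface at z = 0. Lengths are in m, angles in rad, forces in N, time in s.
With the tool pointing down it reaches from about 0.425 to 0.875 m from the base axis. Payload 4.7 kg.
Tool frame: the origin (TCP) lies on the mounting face of the last link; the fingertips stand 182 mm ahead of it and the grasp point (between the pads) lies 164 mm ahead of it (pinch_z is the distance from the TCP to the grasp point, in m); z points along the fingers, y is the line along which they close (so a half turn about z gives the same grasp; the last joint's range is limited). The gripper opens to 87 mm and grips with 3 to 60 N. Pads are 19 mm wide; open, the fingers measure 117 mm over their backs; the gripper's body (75 mm by 190 mm) begins 51 mm behind the grasp point.
Start: joints at [0.014, 0.321, -0.07, 1.45, 0.023, 1.371, -0.057], TCP at [0.65, -0, 0.405] pointing down, gripper open.
Joint ranges: [-2.86, 2.86], [-0.3, 2.09], [-1.38, 1.24], [0.06, 2.45], [-1.56, 4.7], [0.09, 2.05], [-2.69, 2.69]. Speed limits (rad/s): [2.57, 2.57, 3.14, 3.14, 3.14, 3.14, 3.14].

INTERFACE

Orientations are given as [roll, pitch, yaw] about the fixed x, y, z axes, in that order (R = Rz(yaw) Ry(pitch) Rx(roll)).
In Python, from workcell import state, capture, get_calibration, sign_off, pinch_z gives the robot as it stands. The module is installed in compiled form; this text tells all that it offers.
- The arm moves only by the shell command python3 -m pendant 'ROWS' [FORCE]. ROWS is JSON, a list of rows, each an object with "grip": the finger opening in cm, from 0 to 8.7; "offset": the shift along the world's x, y, z in cm, a list of three; "delta_rot": the turn, a rotation vector about the world's x, y, z in degrees, a list of three. In form: [{"grip": grip, "offset": [x, y, z], "delta_rot": [rx, ry, rz]}, ...]. A call has 1 to 20 rows; each row is the pose to reach, as a shift and turn from the pose commanded when the call began; what a row does not reach only later rows make up. A row lasts 1/8 s, in which the tool goes at most 62.5 mm and 10.7 degrees, less where a joint would pass 70% of its speed; a pose out of reach is approached as far as the arm can. A call with a gripper value outside its range is refused whole. The fingers move at their own pace and stop on an object; FORCE is the grip in N (left out, the last holds). Time passes only in rows, so rows that repeat a pose let the fingers close. It gives the time, the measured TCP pose, the force, the opening and the grip force at its end, in the units of the state.
- state(): the state, without advancing time (a new reading comes with each control period).
- capture(name): name is "scene" or "side" or "wrist"; returns the picture (400x640x3 uint8, red, green, blue); there is no depth.
- get_calibration(name): a dict with "mtx" (3x3 intrinsics, pixels), "dist_coeffs" ([k1, k2, p1, p2, k3] as OpenCV has them; the pictures are not rectified), "R" (3x3) and "t" (3): a world point X has camera coordinates R X + t. Camera axes: x right, y down, z forward; pixel columns grow to the right and rows downward; lengths in m; the calibration is good to about 2 mm. A picture is of the moment at which its call begins: read the wrist's pose just before it. get_calibration takes no time and is no camera call; for the wrist camera it gives the pose at the moment of the call.
- sign_off(): hands the job in; it is judged then, once.
The state is a dict: "time_s": time; "q": joint angles; "joint_vel": joint speeds; "joint_torque": joint torques, N m; "eef_pos": TCP position; "ee_rot": TCP orientation; "force": force on the tool from outside, world axes, zero at the start; "wrist_torque": the same for the moment, N m; "gripper_width": opening from 0.0 (shut) to 1.0 (fully open); "finger_force": force on a finger pad.
Only numpy, scipy, OpenCV 4.12 (cv2) and the standard library are available. Lean on these libraries where they do the work, as an engineer would, in place of code of your own. Each camera call takes 0.05 s, during which the arm holds its last target. There are 200 camera calls.

TASK

Lock the drive of the pump stand so that its coupling can be tightened. Take the steel barring bar with the red-ringed knurled grip out of the wooden block, put it through the slot in the yellow flywheel guard, feel along the hidden rim for the barring hole and push the bar fully home in it, then swing the bar down, turning the wheel with it, until it rests against the lower end of the slot, and let go. Leave the other tools and parts on the bench as they are.

Things in the scene. Friction and masses are not known exactly. Their poses are not given: they have to be found in the camera images.
- bar: Barring bar: round steel, 160 mm long, upright in one of the block's three holes, nose down. Origin: centre of its nose face (lower end); own z runs from nose to grip. Nose tapers from 8 to 14 mm diameter over the first 8 mm; shank 14 mm diameter up to 110 mm; then the grip. Mass 0.16 to 0.30 kg. The only one of the three standing tools with a dark steel grip.
- bar_tip (a point): Centre of the bar's nose face (same as the origin of the bar).
- bar_grip (a point): Middle of the bar's grip, on its axis 135 mm from the nose. The grip runs from 110 to 160 mm: 20 mm in diameter, dark knurled steel with bright rings and a red ring near the top. Being round, it can swing a few degrees between the pads when carried fast.
- bar_mark (a point): Point on the bar's axis 67 mm above the nose: it lies level with the outside of the guard when the bar is fully home in the wheel.
- block: Wooden tool block, fixed, 70 x 230 x 75 mm (own x, y, z). Origin: centre of its underside, on the bench. Three upright holes, 15.5 mm in diameter and 50 mm deep, on its own y axis at -76, 0 and 76 mm, hold the bar, a brass drift and a chisel in any order. A tool's foot stands 25 mm above the bench, the bar's top 185 mm.
- stand: Injection pump stand, fixed. Origin: on the bench, below the middle of the flywheel. Own y runs along the level shaft to the pump (roughly away from the robot), z up. Green bed x -70 to 70 (-120 to 120 under the guard), y -95 to 385 mm, 30 high. Bearing pedestals, 156 mm high, at y -80 to -48 and 48 to 80. Yellow wheel guard: drum about the shaft, outer radius 115 mm, 4 mm sheet, y -39 to 39.
- pump_top (a point): A point 200 mm above the bench on the injection pump (stand y = 250 mm), an obstacle: it stands from y = 130 to 380, x -65 to 50, up to 220 mm high.
- slot_mid (a point): Middle of the guard's slot, on the guard's outside, 30.5 degrees from vertical towards the stand's own -x (roughly the robot's left). The slot is 24 mm wide (y -12 to 12). A bar aimed at the shaft fits it while it leans 17 to 44 degrees from vertical, its outer end towards -x; at both ends a steel lug, rising 8 mm above the guard, stops it.
- shaft_axis (a point): Centre of the flywheel: on the shaft's axis, 120 mm above the bench, mid-width of the slot; axes as the stand's. The wheel is hidden by the guard: rim radius 90 mm (21 mm inside the guard sheet), 50 mm wide. It stays where left; 0.7 Nm turns it (8 N at the rim), so a light touch of a few newtons does not. It turns far enough for the bar to reach both slot ends.
- slot_low (a point): Where the bar's axis passes the outside of the guard when the bar rests against the lower end of the slot, pointing at the shaft: 115 mm from the shaft's axis, 44 degrees from vertical towards the stand's -x.
- slot_high (a point): The same for the upper end of the slot, 17 degrees from vertical. Hidden below the slot lies just one of the wheel's barring holes (30 degrees apart, blind, 15.5 mm diameter, 42 mm deep, aimed at the shaft, on y = 0), at the start anywhere from 21 to 34 degrees from vertical; no reading tells where. A bar fully home has its nose 48 mm from shaft_axis.
- drift: Brass drift, plain bar 14 mm in diameter and 130 mm long, standing in the block; not to be used. Origin at its foot.
- chisel: Chisel with a yellow grip 24 mm in diameter, 150 mm long, standing in the block; not to be used. Origin at its foot.
- piston: Bystander: aluminium piston 90 mm in diameter, 95 mm high. Origin: centre of its underside.
- bearing: Bystander: ball bearing ring 72 mm in diameter, 20 mm high, lying flat. Origin: centre of its underside.
- spanner: Bystander: spanner 180 mm long, lying flat along its own x.
- cleaner: Bystander: spray can 64 mm in diameter, 190 mm high, upright. Origin: centre of its underside.
Mind the look-alikes: they are no part of the job. Of the things like the block, leave any that is green; of the rest the larger one is meant.

How it is judged:
On the way, in this order (a step that is already met when the one before it is completed fails the run):
1. the bar is drawn out of the block (z of bar_tip in the frame of block above 0.08 m), for 0.1 s.
2. the bar is pushed home in the flywheel's hole (distance between bar_tip and shaft_axis below 0.056 m and y of bar_tip in the frame of stand between -0.01 and 0.01 m), for 0.2 s.
At the end, for the whole second after the job is handed in: The bar stands in the flywheel's barring hole with its nose less than 56 mm from the shaft's centre point (fully home is 48 mm) and less than 10 mm off the wheel's middle plane, its mark is within 8 mm of the point at the lower end of the slot, and it is at rest (all of step 2 and distance between bar_mark and slot_low below 0.008 m and linear speed of bar below 0.03 m/s); the robot touches nothing.
It fails at once if another standing tool is pulled out or knocked over (distance of any of drift, chisel from where it was at the start of the episode above 0.02 m).
It fails at once if a part on the bench is pushed away (distance of any of piston, bearing, spanner, cleaner from where it was at the start of the episode above 0.02 m).
It also fails if it takes over 51 s, if anything falls off the work surface, if the arm or the gripper's body presses on something with over 40 N, if the wrist force passes 120 N, or if a joint passes its speed limit or range.

## Working session

There is one attempt and no reset: what is moved stays moved. The work goes in short steps, Python scripts to look and compute and a shell command to move; the robot and the scene stay as the last step left them, time stands still between calls to the robot, and variables do not carry over. Pictures are saved under pics/ and viewed, at most 10 in all, crops included, and the job is handed in when it is done.

```bash
mkdir -p pics; cat > h.py <<'E'
import numpy as np,cv2
from workcell import state,capture,get_calibration,sign_off,pinch_z
def ray(c,uv):
    K=np.array(c['mtx']);d=np.array(c['dist_coeffs'],float)
    p=cv2.undistortPoints(np.array([[uv]],float),K,d)[0,0]
    R=np.array(c['R']);t=np.array(c['t']).ravel()
    v=R.T@np.array([p[0],p[1],1]);return -R.T@t,v/np.linalg.norm(v)
def tri(obs):
    A=np.zeros((3,3));b=np.zeros(3);rs=[ray(c,u) for c,u in obs]
    for o,v in rs:
        P=np.eye(3)-np.outer(v,v);A+=P;b+=P@o
    X=np.linalg.solve(A,b);return X,[round(1000*np.linalg.norm((np.eye(3)-np.outer(v,v))@(X-o)),1) for o,v in rs]
def atz(c,uv,z):
    o,v=ray(c,uv);return o+v*(z-o[2])/v[2]
def proj(c,X):
    r=cv2.Rodrigues(np.array(c['R']))[0]
    return cv2.projectPoints(np.array(X,float).reshape(-1,1,3),r,np.array(c['t'],float),np.array(c['mtx']),np.array(c['dist_coeffs'],float))[0][:,0]
E
python3 - <<'E'
from h import *
for n in('scene','side'):
    im=capture(n);cv2.imwrite(f'pics/{n}0.png',cv2.resize(im[:,:,::-1],(800,500),interpolation=cv2.INTER_CUBIC));cv2.imwrite(f'pics/{n}0_raw.png',im[:,:,::-1])
    c=get_calibration(n);R=np.array(c['R']);print(n,-R.T@np.array(c['t']).ravel(),R[2])
print(state())
E
```

```text
scene [1.33939913 0.50826607 0.94911791] [-0.65118884 -0.37010078 -0.66255453]
side [ 0.14712428 -0.63049775  0.6998197 ] [ 0.41570648  0.73243259 -0.53919442]
{'time_s': 0.1, 'q': array([ 0.01409299,  0.32176889, -0.07011189,  1.45157194,  0.02259766,
        1.37080887, -0.0568815 ]), 'joint_vel': array([ 0.00108874, -0.00230529, -0.00031208, -0.00137385, -0.00151125,
       -0.0019776 , -0.00174982]), 'joint_torque': array([ 1.37795760e-04, -4.92569017e+01, -4.06077392e-01, -3.13399816e+01,
       -6.42974046e-02,  3.95253638e-02,  6.49213871e-05]), 'eef_pos': array([ 6.49812488e-01, -1.13809480e-05,  4.03748316e-01]), 'ee_rot': array([-3.13982499e+00,  8.36473166e-05,  1.57087549e+00]), 'force': array([-0.22813401, -0.64677017, -0.99175813]), 'wrist_torque': array([-0.02120693, -0.03479383,  0.03074407]), 'finger_force': 0.0, 'gripper_width': 0.998931359576085}
```

View pics/scene0.png

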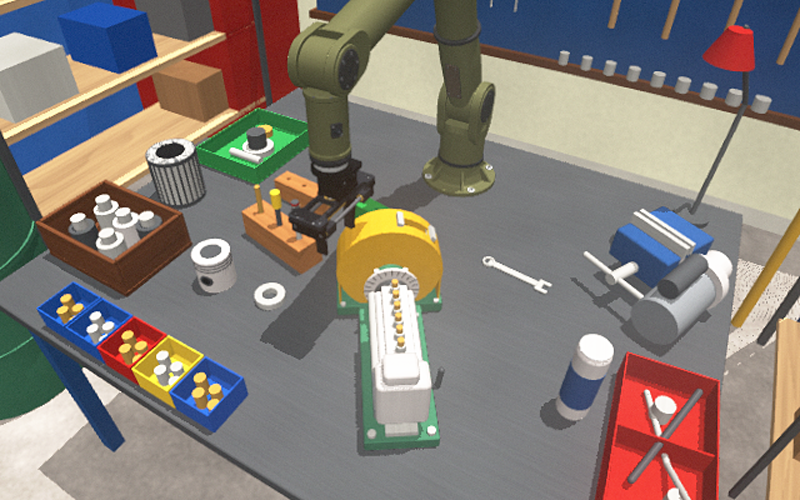

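View pics/side0.png

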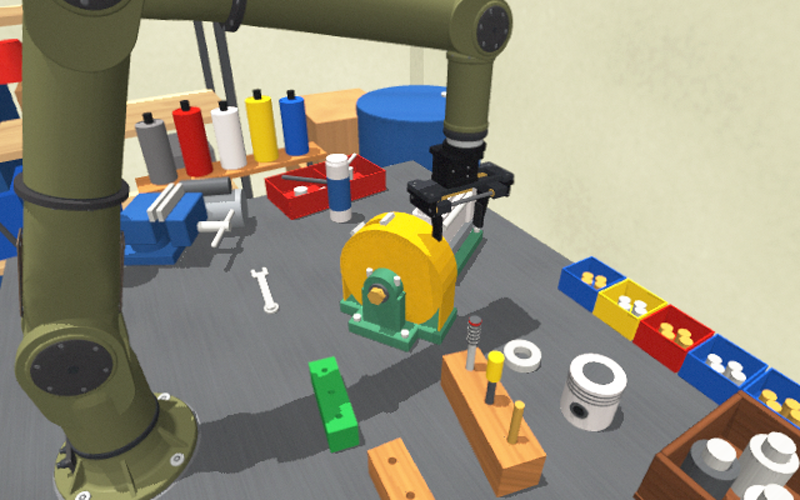

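Scene view: the wooden block is at (280,225), with the bar hidden by the gripper, and the guard at (395,255). Side view: bar, dark grip with red ring, at (474,330) in the large wooden block. Look-alikes are the chisel (495,365), the brass drift (516,420), the green block (333,400) and a smaller empty wooden block (400,470). I choose the bar at (474,330) and check it in a crop.

```bash
python3 - <<'E'
from h import *
im=cv2.imread('pics/side0_raw.png')
a=cv2.resize(im[165:290,260:420],(800,600),interpolation=cv2.INTER_CUBIC)[:, :]
b=im[240:400,340:450]
cv2.imwrite('pics/sidecrop.png',cv2.resize(im[165:315,260:460],(800,600),interpolation=cv2.INTER_CUBIC))
c=get_calibration('side')
s=.8
print('bar top',atz(c,(474*s,319*s),.185),'chisel',atz(c,(496*s,354*s),.175),'drift',atz(c,(519*s,403*s),.155))
print('guard top',atz(c,(402*s,214*s),.235))
w=capture('wrist');cv2.imwrite('pics/w0.png',w[:,:,::-1])
E
```

```text
bar top [ 0.54859745 -0.1862282   0.185     ] chisel [ 0.53608522 -0.25693618  0.175     ] drift [ 0.51723699 -0.33243065  0.155     ]
guard top [0.5803279  0.09152157 0.235     ]
```

View pics/sidecrop.png

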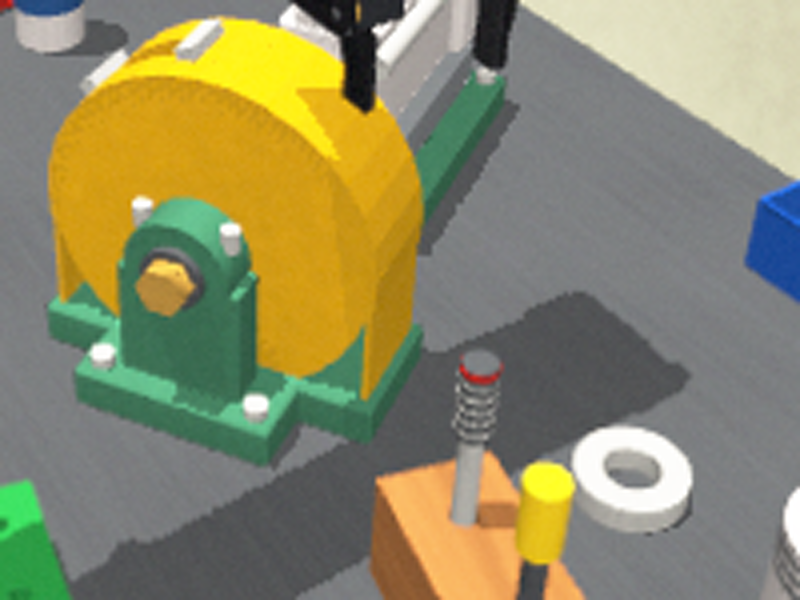

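View pics/w0.png

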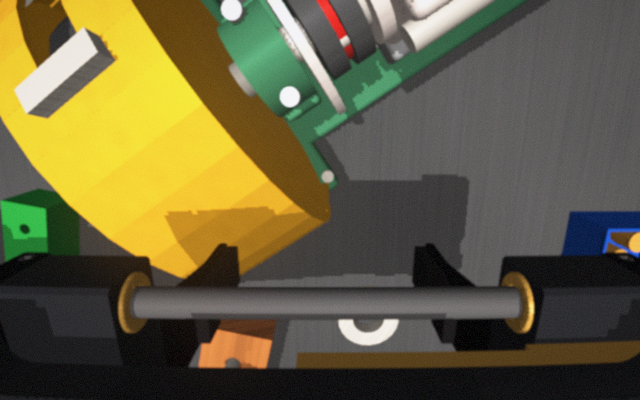

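The crop confirms the dark ringed grip with the red ring. I'm moving the gripper aside to get clear views and a second wrist view.

```bash
python3 -m pendant '[{"grip":8.7,"offset":[-10,-30,8],"delta_rot":[0,0,0]},{"grip":8.7,"offset":[-10,-30,8],"delta_rot":[0,0,0]},{"grip":8.7,"offset":[-10,-30,8],"delta_rot":[0,0,0]},{"grip":8.7,"offset":[-10,-30,8],"delta_rot":[0,0,0]},{"grip":8.7,"offset":[-10,-30,8],"delta_rot":[0,0,0]},{"grip":8.7,"offset":[-10,-30,8],"delta_rot":[0,0,0]},{"grip":8.7,"offset":[-10,-30,8],"delta_rot":[0,0,0]},{"grip":8.7,"offset":[-10,-30,8],"delta_rot":[0,0,0]}]'
python3 - <<'E'
from h import *
import pickle
cs={}
for n in('scene','side','wrist'):
    cs[n]=get_calibration(n);im=capture(n);cv2.imwrite(f'pics/{n}1_raw.png',im[:,:,::-1])
pickle.dump(cs,open('c1.pkl','wb'))
im=cv2.imread('pics/scene1_raw.png')
cv2.imwrite('pics/scene1c.png',cv2.resize(im[120:270,170:370],(800,600),interpolation=cv2.INTER_CUBIC))
E
```

```text
time_s: 1.15
eef_pos: [0.5511, -0.2977, 0.484]
ee_rot: [-3.141, -0.002, 1.574]
force: [-0.2, 1.0, -0.0]
gripper_width: 1.005
finger_force: 0.0
```

View pics/scene1c.png

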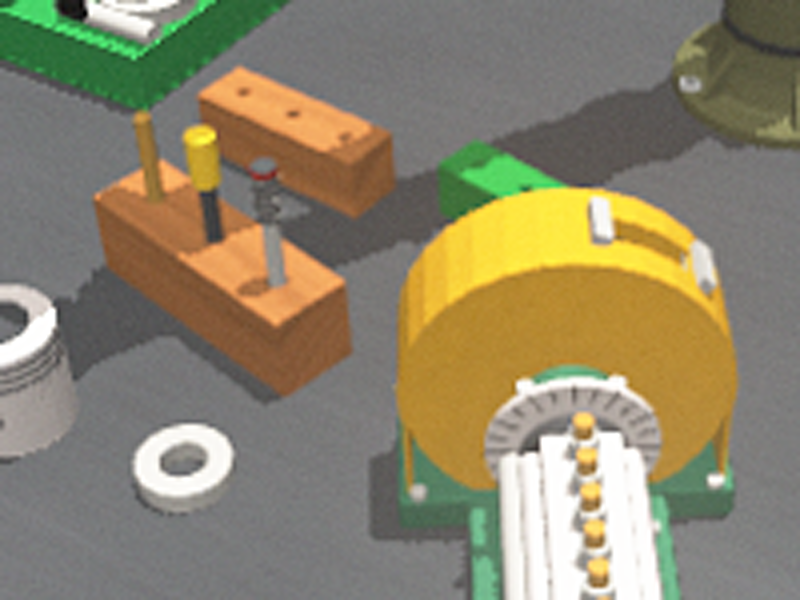

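View pics/wrist1_raw.png

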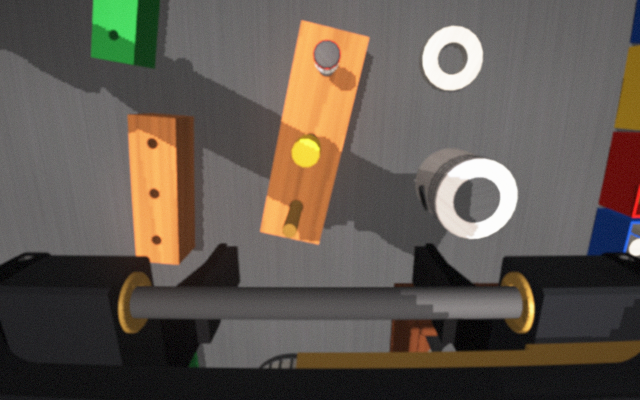

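Crop of the scene view: bar top at (264,165), upper lug (600,222), lower lug (704,265). Wrist view: bar top (327,51), chisel (306,152), drift (290,230). Next I triangulate these.

```bash
python3 - <<'E'
from h import *
import pickle
cs=pickle.load(open('c1.pkl','rb'))
S=lambda u,v:(cs['scene'],(170+u/4,120+v/4))
D=lambda u,v:(cs['side'],(260+u/4,165+v/4))
W=lambda u,v:(cs['wrist'],(u,v))
print('bar top all',tri([S(264,163),D(481,361),W(327,51)]), 'S-D',tri([S(264,163),D(481,361)])[0],'wrist z',atz(*W(327,51),.185))
print('bar foot at block top',tri([S(278,285),D(464,521)]))
print('chisel',atz(*W(306,152),.175),'drift',atz(*W(290,230),.155))
u=tri([S(600,220),D(200,40)]);l=tri([S(704,265),D(107,69)]);print('lugs',u,l)
print('block corners top z.075',[atz(*W(*p),.075).round(3) for p in((301,20),(370,37),(321,244),(261,232))])
bb=tri([S(418,492),D(255,405)]) 
print('bolts bed scene', [atz(*S(*p),.035).round(3) for p in((418,490),(716,480))],[atz(*D(*p),.035).round(3) for p in ((102,353),(256,405))])
print('wrist cam',cs['wrist']['R'],-np.array(cs['wrist']['R']).T@np.array(cs['wrist']['t']).ravel(),state()['eef_pos'])
E
```

```text
bar top all (array([ 0.55182933, -0.1845831 ,  0.18418114]), [np.float64(2.0), np.float64(1.6), np.float64(1.7)]) S-D [ 0.55017575 -0.18568177  0.18413237] wrist z [ 0.5534206  -0.18414936  0.185     ]
bar foot at block top (array([ 0.55169556, -0.18562597,  0.06893071]), [np.float64(1.1), np.float64(1.1)])
chisel [ 0.53681223 -0.25918426  0.175     ] drift [ 0.52015988 -0.33338761  0.155     ]
lugs (array([0.54438511, 0.08824448, 0.23663992]), [np.float64(1.1), np.float64(1.1)]) (array([0.50832008, 0.14771779, 0.19720442]), [np.float64(1.7), np.float64(1.7)])
block corners top z.075 [array([ 0.528, -0.14 ,  0.075]), array([ 0.597, -0.156,  0.075]), array([ 0.548, -0.38 ,  0.075]), array([ 0.478, -0.365,  0.075])]
bolts bed scene [array([0.65 , 0.007, 0.035]), array([0.536, 0.184, 0.035])] [array([0.461, 0.072, 0.035]), array([ 0.522, -0.02 ,  0.035])]
wrist cam [[ 9.99994400e-01  3.34554050e-03 -8.39878915e-05]
 [ 3.23586033e-03 -9.60198972e-01  2.79298161e-01]
 [ 8.53758220e-04 -2.79296868e-01 -9.60204421e-01]] [ 0.55257679 -0.22119913  0.46379892] [ 0.55095102 -0.29802681  0.48421404]
```

```bash
python3 -m pendant '[{"grip":5,"offset":[0,4,-3],"delta_rot":[0,0,-10]},{"grip":5,"offset":[0,8,-6],"delta_rot":[0,0,-20]},{"grip":5,"offset":[0.2,11.5,-7],"delta_rot":[0,0,-30]},{"grip":5,"offset":[0.2,11.5,-7],"delta_rot":[0,0,-40]},{"grip":5,"offset":[0.2,11.5,-7],"delta_rot":[0,0,-50]},{"grip":5,"offset":[0.2,11.5,-7],"delta_rot":[0,0,-57.5]},{"grip":5,"offset":[0.2,11.5,-7],"delta_rot":[0,0,-57.5]},{"grip":5,"offset":[0.2,11.5,-7],"delta_rot":[0,0,-57.5]}]'
python3 - <<'E'
from h import *
import pickle
from scipy.spatial.transform import Rotation as Ro
s=state();R=Ro.from_euler('xyz',s['ee_rot']);print(s['eef_pos'],R.as_matrix().round(3),s['q'].round(2),s['force'])
p=s['eef_pos']+R.apply([0,0,.164]);print('grasp axis at z.16:',p,'hand minus bar',(p-np.array([.5525,-.185,.25]))*1000)
c=get_calibration('wrist');im=capture('wrist');cv2.imwrite('pics/wrist2.png',im[:,:,::-1])
print('bar top predicted px',proj(c,[.5525,-.185,.185]))
hsv=cv2.cvtColor(im,cv2.COLOR_RGB2HSV);m=((hsv[...,0]<6)|(hsv[...,0]>174))&(hsv[...,1]>150)&(hsv[...,2]>60)
n,l,st,ce=cv2.connectedComponentsWithStats(m.astype(np.uint8));print([(st[i],ce[i].round(1)) for i in range(1,n) if st[i,4]>15])
E
```

```text
time_s: 2.3
eef_pos: [0.5521, -0.1844, 0.4147]
ee_rot: [-3.141, 0.0, 0.57]
force: [0.4, 0.6, -0.1]
gripper_width: 0.573
finger_force: 0.0
[ 0.55214016 -0.18441053  0.41469828] [[ 0.842  0.54  -0.   ]
 [ 0.54  -0.842  0.   ]
 [-0.    -0.    -1.   ]] [ 0.17  0.17  0.12  1.62 -0.02  1.36 -0.71] [ 0.35382532  0.63820542 -0.06071788]
grasp axis at z.16: [ 0.55211977 -0.18439847  0.25069828] hand minus bar [-0.38023179  0.60153028  0.6982835 ]
bar top predicted px [[324.57697395 233.13076165]]
[(array([311, 215,  31,  13,  70], dtype=int32), array([325.6, 219.3]))]
```

The hand is within 1 mm of the bar, and the red ring sits where predicted in the wrist view. Descend, close, lift.

```bash
python3 -m pendant '[{"grip":5,"offset":[0,0,-5],"delta_rot":[0,0,0]},{"grip":5,"offset":[0,0,-9.2],"delta_rot":[0,0,0]},{"grip":5,"offset":[0,0,-9.2],"delta_rot":[0,0,0]},{"grip":1,"offset":[0,0,-9.2],"delta_rot":[0,0,0]},{"grip":1,"offset":[0,0,-9.2],"delta_rot":[0,0,0]},{"grip":1,"offset":[0,0,-9.2],"delta_rot":[0,0,0]},{"grip":1,"offset":[0,0,-9.2],"delta_rot":[0,0,0]},{"grip":1,"offset":[0,0,-9.2],"delta_rot":[0,0,0]}]' 50; python3 -c "
from h import *
s=state();print(s['eef_pos'],s['force'],s['wrist_torque'],s['gripper_width']*87)"
```

```text
time_s: 3.35
eef_pos: [0.5522, -0.185, 0.3237]
ee_rot: [3.141, -0.001, 0.567]
force: [-1.7, 1.9, 4.6]
gripper_width: 0.223
finger_force: 50.0
[ 0.55223165 -0.18497325  0.32370026] [-1.70139198  1.86591144  4.57027318] [ 0.16017922  0.26334611 -0.00503338] 19.433607064128115
```

```bash
python3 -m pendant '[{"grip":1,"offset":[0,0,2],"delta_rot":[0,0,0]},{"grip":1,"offset":[0,0,5],"delta_rot":[0,0,0]},{"grip":1,"offset":[0,0,9],"delta_rot":[0,0,0]},{"grip":1,"offset":[0,0,14],"delta_rot":[0,0,0]},{"grip":1,"offset":[-1,4,19],"delta_rot":[0,0,0]},{"grip":1,"offset":[-2,9,23],"delta_rot":[0,0,0]},{"grip":1,"offset":[-4,14,25],"delta_rot":[0,0,0]},{"grip":1,"offset":[-5,19,26],"delta_rot":[0,0,0]},{"grip":1,"offset":[-6,23,26],"delta_rot":[0,0,0]},{"grip":1,"offset":[-6.5,26,26],"delta_rot":[0,0,0]},{"grip":1,"offset":[-7,27.5,26],"delta_rot":[0,0,0]},{"grip":1,"offset":[-7,27.5,26],"delta_rot":[0,0,0]},{"grip":1,"offset":[-7,27.5,26],"delta_rot":[0,0,0]}]'
cat > look.py <<'E'
from h import *
import pickle,sys
k=sys.argv[1];s=state();c=get_calibration('wrist');im=capture('wrist');cv2.imwrite(f'pics/look{k}.png',im[:,:,::-1])
pickle.dump((c,s),open(f'look{k}.pkl','wb'))
print(s['eef_pos'],s['ee_rot'],s['force'],'mid px',proj(c,[.5256,.119,.219]))
E
python3 look.py a
python3 -m pendant '[{"grip":1,"offset":[-3,4,0],"delta_rot":[0,0,0]},{"grip":1,"offset":[-5,8,0],"delta_rot":[0,0,0]},{"grip":1,"offset":[-5,8,0],"delta_rot":[0,0,0]},{"grip":1,"offset":[-5,8,0],"delta_rot":[0,0,0]}]'
python3 look.py b
python3 - <<'E'
from h import *
import pickle
o=[]
for k in 'ab':
    c,s=pickle.load(open(f'look{k}.pkl','rb'));im=cv2.imread(f'pics/look{k}.png')
    u,v=proj(c,[.5256,.119,.219])[0];x=int(np.clip(u-100,0,440));y=int(np.clip(v-110,0,180));print(k,x,y)
    o.append(cv2.resize(im[y:y+220,x:x+200],(400,440),interpolation=cv2.INTER_CUBIC))
cv2.imwrite('pics/ab.png',np.hstack(o))
E
```

```text
time_s: 4.97
eef_pos: [0.4824, 0.0882, 0.5825]
ee_rot: [3.141, 0.001, 0.565]
force: [0.3, -0.5, -2.6]
gripper_width: 0.221
finger_force: 50.0
[0.48244763 0.08823569 0.58250457] [3.14088860e+00 8.39368058e-04 5.64507388e-01] [ 0.33125416 -0.51908305 -2.63042089] mid px [[320.73000435 130.48754877]]
time_s: 5.52
eef_pos: [0.4326, 0.1686, 0.5828]
ee_rot: [3.141, 0.0, 0.565]
force: [0.5, -1.5, -2.0]
gripper_width: 0.223
finger_force: 50.0
[0.43262649 0.16862138 0.58277257] [3.14062289e+00 1.69587713e-04 5.65080547e-01] [ 0.53863816 -1.48041854 -1.98133918] mid px [[420.19228836 131.96252192]]
a 220 20
b 320 21
```

View pics/ab.png

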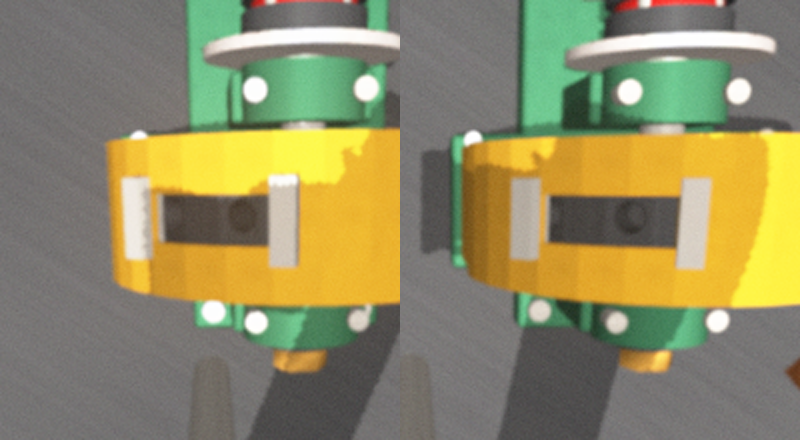

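View ab: slot with both lugs, and a faint dark disc inside it, the barring hole, at (245,215) left and (632,216) right. Upper lug (284,222)/(694,224), lower lug (139,219)/(526,218). I triangulate these and fit the stand.

```bash
cat > fit.py <<'E'
from h import *
import pickle
from scipy.optimize import least_squares
ca=pickle.load(open('looka.pkl','rb'))[0];cb=pickle.load(open('lookb.pkl','rb'))[0]
A=lambda u,v:(ca,(220+u/2,20+v/2));B=lambda u,v:(cb,(320+(u-400)/2,21+v/2))
P={'up':[A(284,222),B(694.5,224)],'low':[A(139,219),B(526,218.5)],'hole':[A(245,215),B(632,216)]}
T={k:tri(v) for k,v in P.items()}
for k,v in T.items():print(k,v[0].round(4),v[1])
# bearing bolts etc: pedestal bolts near pump pedestal pair and front pair
for n,o in {'pr':[A(366,88),B(738,91)],'pl':[A(255,89),B(629,92)],'fl':[A(256,322),B(616,322)],'fr':[A(358,321),B(717,321)],'bed_fl':[A(213,312),B(540,311)]}.items():
    x=tri(o);T[n]=x;print(n,x[0].round(4),x[1])
g=(T['pr'][0]+T['pl'][0]+T['fl'][0]+T['fr'][0])/4;print('bolts mean',g)
d=(T['pr'][0]+T['pl'][0]-T['fl'][0]-T['fr'][0])[:2];print('yaw y_s',np.degrees(np.arctan2(d[1],d[0])))
d=(T['pl'][0]-T['pr'][0]+T['fl'][0]-T['fr'][0])[:2];print('yaw from -x',np.degrees(np.arctan2(d[1],d[0]))-90,np.linalg.norm(d)/2)
d=(T['low'][0]-T['up'][0])[:2];print('yaw lugs',np.degrees(np.arctan2(d[1],d[0]))-90)
psi=np.radians(33)
h=T['hole'][0];print('hole tilt by z',np.degrees(np.arccos((h[2]-.12)/.09)),'z at 24/28/32', .12+.09*np.cos(np.radians([24,28,32])))
E
python3 fit.py
```

```text
up [0.5462 0.0885 0.2407] [np.float64(0.1), np.float64(0.1)]
low [0.5082 0.1456 0.1956] [np.float64(0.2), np.float64(0.2)]
hole [0.5383 0.1015 0.1974] [np.float64(0.0), np.float64(0.0)]
pr [0.6285 0.0799 0.1541] [np.float64(0.0), np.float64(0.0)]
pl [0.5956 0.1299 0.1535] [np.float64(0.3), np.float64(0.3)]
fl [0.4888 0.0591 0.1525] [np.float64(0.0), np.float64(0.0)]
fr [0.5216 0.0095 0.1547] [np.float64(0.1), np.float64(0.1)]
bed_fl [0.462  0.0715 0.0418] [np.float64(0.3), np.float64(0.3)]
bolts mean [0.55864124 0.06962274 0.1536875 ]
yaw y_s 33.44229559327723
yaw from -x 33.411415733384544 0.05961994145608874
yaw lugs 33.65970166341674
hole tilt by z 30.713791244751647 z at 24/28/32 [0.20221909 0.19946528 0.19632433]
```

```bash
cat > go.py <<'E'
from h import *
import sys
from scipy.spatial.transform import Rotation as Ro
sh=np.array([.5586,.0696,.12]);psi=np.radians(33.45)
ys=np.array([np.cos(psi),np.sin(psi),0]);mx=np.array([-np.sin(psi),np.cos(psi),0])
L=.2987
def pose(th,r,y=0):
    t=np.radians(th);a=np.cos(t)*np.array([0,0,1])+np.sin(t)*mx
    return sh+(r/1000+L)*a+y/1000*ys, np.column_stack([ys,np.cross(-a,ys),-a])
def rep():
    s=state();R=Ro.from_euler('xyz',s['ee_rot']).as_matrix();p=s['eef_pos'];n=p+L*R[:,2]-sh
    # grip-based nose, assuming bar aligned with the hand
    a=-R[:,2];F=s['force']
    print('t',s['time_s'],'hand lean',np.degrees(np.arctan2(a@mx,a[2])).round(2),'ytilt',np.degrees(a@ys).round(2),'nose: r',(np.hypot(n@mx,n[2])*1000).round(1),'ang',np.degrees(np.arctan2(n@mx,n[2])).round(2),'y',(n@ys*1000).round(1),
     'F rad,tan(down-slot),y',(F@a).round(1),(F@np.cross(ys,-a)*-1).round(1),(F@ys).round(1),'w',(s['gripper_width']*87).round(1),'T',s['wrist_torque'].round(2))
    return p,R
if __name__=='__main__':
    p,R=rep()
    for q in sys.argv[1:]:
        P,Q=pose(*map(float,q.split(',')))
        print(q,'offset cm',((P-p)*100).round(2),'rot deg',np.degrees(Ro.from_matrix(Q@R.T).as_rotvec()).round(1))
E
python3 go.py 25.5,145 25.5,130 25.5,92
```

```text
Traceback (most recent call last):
  File "go.py", line 18, in <module>
    p,R=rep()
        ~~~^^
  File "go.py", line 15, in rep
    'F rad,tan(down-slot),y',(F@a).round(1),(F@np.cross(ys,-a)*-1).round(1),(F@ys).round(1),'w',(s['gripper_width']*87).round(1),'T',s['wrist_torque'].round(2))
                                                                                                ^^^^^^^^^^^^^^^^^^^^^^^^^^^^^
AttributeError: 'float' object has no attribute 'round'
```

```bash
sed -i "s/(F@np.cross(ys,-a)\*-1).round(1)/(F@(mx*a[2]-np.array([0,0,1])*(a@mx))).round(1)/; s/(s\['gripper_width'\]\*87).round(1)/round(s['gripper_width']*87,1)/" go.py; python3 go.py 25.5,145 25.5,130 25.5,92
```

```text
t 5.575 hand lean 0.04 ytilt 0.02 nose: r 223.2 ang 42.73 y -50.7 F rad,tan(down-slot),y -1.8 -0.3 -0.1 w 19.0 T [-0.07  0.08  0.01]
25.5,145 offset cm [ 2.05  6.07 -6.22] rot deg [-21.4 -13.8   1.1]
25.5,130 offset cm [ 2.4   5.53 -7.57] rot deg [-21.4 -13.8   1.1]
25.5,92 offset cm [  3.31   4.17 -11.  ] rot deg [-21.4 -13.8   1.1]
```

```bash
python3 -m pendant '[{"grip":1,"offset":[0.5,1.5,-1],"delta_rot":[-5,-3.2,0.3]},{"grip":1,"offset":[1,3,-2.5],"delta_rot":[-11,-7,0.6]},{"grip":1,"offset":[1.5,4.5,-4],"delta_rot":[-16.5,-10.5,0.9]},{"grip":1,"offset":[2.05,6.05,-5.5],"delta_rot":[-21.4,-13.8,1.1]},{"grip":1,"offset":[2.05,6.05,-6.2],"delta_rot":[-21.4,-13.8,1.1]},{"grip":1,"offset":[2.05,6.05,-6.2],"delta_rot":[-21.4,-13.8,1.1]},{"grip":1,"offset":[2.05,6.05,-6.2],"delta_rot":[-21.4,-13.8,1.1]},{"grip":1,"offset":[2.05,6.05,-6.2],"delta_rot":[-21.4,-13.8,1.1]}]'
python3 look.py c; python3 go.py 25.5,130 25.5,112 25.5,94 25.5,90
python3 - <<'E'
from h import *
import pickle
c,s=pickle.load(open('lookc.pkl','rb'));im=cv2.imread('pics/lookc.png')
import go
for r in(0,.115):
  for y in(-.012,0,.012):
    pass
t=np.radians(25.5);a=np.cos(t)*np.array([0,0,1])+np.sin(t)*go.mx
print('nose px',proj(c,go.sh+.145*a),'hole px',proj(c,go.sh+.09*a),'slotmid axis px',proj(c,go.sh+.115*a))
u,v=proj(c,go.sh+.115*a)[0];x=int(np.clip(u-130,0,380));y=int(np.clip(v-100,0,200));print(x,y)
cv2.imwrite('pics/c.png',cv2.resize(im[y:y+200,x:x+260],(780,600),interpolation=cv2.INTER_CUBIC))
E
```

```text
time_s: 6.58
eef_pos: [0.4528, 0.2297, 0.5217]
ee_rot: [2.697, 0.0, 0.585]
force: [0.2, 0.2, -2.3]
gripper_width: 0.222
finger_force: 50.0
[0.45275802 0.22969049 0.52170235] [2.69742466e+00 3.79777778e-04 5.84656709e-01] [ 0.23314449  0.22560568 -2.32654589] mid px [[312.6449972  193.97307435]]
t 6.625 hand lean 25.46 ytilt 0.0 nose: r 146.5 ang 25.8 y -0.1 F rad,tan(down-slot),y -1.7 1.5 -1.0 w 18.8 T [0.76 0.52 0.04]
25.5,130 offset cm [ 0.42 -0.63 -1.46] rot deg [-0.  -0.1 -0.1]
25.5,112 offset cm [ 0.85 -1.28 -3.09] rot deg [-0.  -0.1 -0.1]
25.5,94 offset cm [ 1.28 -1.92 -4.71] rot deg [-0.  -0.1 -0.1]
25.5,90 offset cm [ 1.37 -2.07 -5.07] rot deg [-0.  -0.1 -0.1]
nose px [[324.87028979 202.70904389]] hole px [[325.00742993 187.29242388]] slotmid axis px [[324.95071467 193.66602832]]
194 93
```

View pics/c.png

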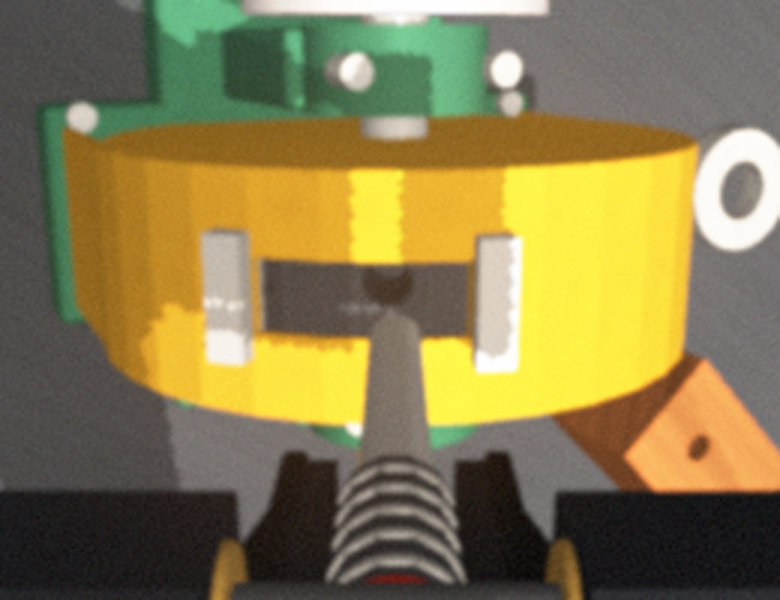

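The hole is visible at crop (388,285), nose tip at (394,318), about 0.5° short of the hole. I go in at 26°.

```bash
python3 go.py 26,146 26,120 26,100 26,94 26,84 26,76
```

```text
t 6.625 hand lean 25.46 ytilt 0.0 nose: r 146.5 ang 25.8 y -0.1 F rad,tan(down-slot),y -1.7 1.5 -1.0 w 18.8 T [0.76 0.52 0.04]
26,146 offset cm [-0.15  0.24 -0.19] rot deg [-0.4 -0.3 -0.1]
26,120 offset cm [ 0.48 -0.71 -2.52] rot deg [-0.4 -0.3 -0.1]
26,100 offset cm [ 0.96 -1.45 -4.32] rot deg [-0.4 -0.3 -0.1]
26,94 offset cm [ 1.11 -1.66 -4.86] rot deg [-0.4 -0.3 -0.1]
26,84 offset cm [ 1.35 -2.03 -5.76] rot deg [-0.4 -0.3 -0.1]
26,76 offset cm [ 1.54 -2.32 -6.48] rot deg [-0.4 -0.3 -0.1]
```

```bash
python3 -m pendant '[{"grip":1,"offset":[0.2,-0.2,-1.3],"delta_rot":[-0.4,-0.3,0]},{"grip":1,"offset":[0.48,-0.71,-2.5],"delta_rot":[-0.4,-0.3,0]},{"grip":1,"offset":[0.96,-1.45,-4.3],"delta_rot":[-0.4,-0.3,0]},{"grip":1,"offset":[1.11,-1.66,-4.86],"delta_rot":[-0.4,-0.3,0]},{"grip":1,"offset":[1.23,-1.85,-5.3],"delta_rot":[-0.4,-0.3,0]},{"grip":1,"offset":[1.35,-2.03,-5.76],"delta_rot":[-0.4,-0.3,0]},{"grip":1,"offset":[1.35,-2.03,-5.76],"delta_rot":[-0.4,-0.3,0]}]'; python3 go.py 26,76 26,66 26,56 26,48 26,47
```

```text
time_s: 7.5
eef_pos: [0.466, 0.2103, 0.4631]
ee_rot: [2.689, 0.001, 0.587]
force: [-0.3, 0.6, -2.4]
gripper_width: 0.22
finger_force: 50.0
t 7.5 hand lean 25.95 ytilt 0.0 nose: r 83.5 ang 26.88 y 0.3 F rad,tan(down-slot),y -1.9 1.6 0.1 w 19.2 T [0.73 0.57 0.  ]
26,76 offset cm [ 0.21 -0.37 -0.63] rot deg [ 0.  -0.1 -0.2]
26,66 offset cm [ 0.45 -0.73 -1.53] rot deg [ 0.  -0.1 -0.2]
26,56 offset cm [ 0.69 -1.1  -2.43] rot deg [ 0.  -0.1 -0.2]
26,48 offset cm [ 0.89 -1.39 -3.15] rot deg [ 0.  -0.1 -0.2]
26,47 offset cm [ 0.91 -1.43 -3.24] rot deg [ 0.  -0.1 -0.2]
```

Nose at r = 83.5 mm with no contact force, so it is in the hole. Pushing on home.

```bash
python3 -m pendant '[{"grip":1,"offset":[0.15,-0.22,-0.5],"delta_rot":[0,0,0]},{"grip":1,"offset":[0.28,-0.41,-1],"delta_rot":[0,0,0]},{"grip":1,"offset":[0.4,-0.6,-1.5],"delta_rot":[0,0,0]},{"grip":1,"offset":[0.5,-0.8,-1.9],"delta_rot":[0,0,0]},{"grip":1,"offset":[0.5,-0.8,-1.9],"delta_rot":[0,0,0]}]'; python3 go.py 26.5,56 26.5,50 26.5,47
```

```text
time_s: 8.12
eef_pos: [0.471, 0.2022, 0.4435]
ee_rot: [2.689, 0.002, 0.587]
force: [0.2, 2.1, -4.8]
gripper_width: 0.215
finger_force: 50.0
t 8.125 hand lean 25.92 ytilt 0.02 nose: r 61.8 ang 27.3 y -0.1 F rad,tan(down-slot),y -3.6 3.6 1.3 w 18.7 T [1.57 0.61 0.16]
26.5,56 offset cm [ 0.03 -0.06 -0.61] rot deg [-0.4 -0.4 -0.2]
26.5,50 offset cm [ 0.18 -0.28 -1.15] rot deg [-0.4 -0.4 -0.2]
26.5,47 offset cm [ 0.25 -0.39 -1.41] rot deg [-0.4 -0.4 -0.2]
```

```bash
python3 -m pendant '[{"grip":1,"offset":[0.1,-0.18,-0.45],"delta_rot":[0,0,0]},{"grip":1,"offset":[0.2,-0.36,-0.9],"delta_rot":[-0.4,-0.3,0]},{"grip":1,"offset":[0.26,-0.44,-1.15],"delta_rot":[-0.4,-0.3,0]},{"grip":1,"offset":[0.3,-0.5,-1.35],"delta_rot":[-0.4,-0.3,0]},{"grip":1,"offset":[0.3,-0.5,-1.35],"delta_rot":[-0.4,-0.3,0]}]'; python3 go.py 26.5,47
```

```text
time_s: 8.75
eef_pos: [0.4733, 0.1987, 0.4311]
ee_rot: [2.682, -0.0, 0.588]
force: [-3.8, 5.7, 0.4]
gripper_width: 0.218
finger_force: 50.0
t 8.75 hand lean 26.36 ytilt -0.12 nose: r 48.7 ang 27.0 y 0.6 F rad,tan(down-slot),y 3.4 6.0 -0.0 w 19.0 T [ 1.94  1.39 -0.02]
26.5,47 offset cm [ 0.03 -0.04 -0.17] rot deg [-0.1 -0.1 -0.2]
```

Fully home (48.7 mm, contact on the bottom). Now the swing, worked out about the shaft.

```bash
python3 go.py 29,48.5 32,48.5 35,48.5 38,48.5 41,48.5 43,48.5 44,48.5 45,48.5
```

```text
t 8.75 hand lean 26.36 ytilt -0.12 nose: r 48.7 ang 27.0 y 0.6 F rad,tan(down-slot),y 3.4 6.0 -0.0 w 19.0 T [ 1.94  1.39 -0.02]
29,48.5 offset cm [-0.75  1.14 -0.74] rot deg [-2.2 -1.5 -0.2]
32,48.5 offset cm [-1.61  2.44 -1.66] rot deg [-4.7 -3.1 -0.2]
35,48.5 offset cm [-2.45  3.71 -2.67] rot deg [-7.2 -4.8 -0.2]
38,48.5 offset cm [-3.25  4.93 -3.75] rot deg [-9.7 -6.4 -0.2]
41,48.5 offset cm [-4.02  6.1  -4.9 ] rot deg [-12.2  -8.1  -0.2]
43,48.5 offset cm [-4.52  6.85 -5.72] rot deg [-13.9  -9.2  -0.2]
44,48.5 offset cm [-4.76  7.21 -6.13] rot deg [-14.7  -9.7  -0.2]
45,48.5 offset cm [-5.    7.57 -6.56] rot deg [-15.5 -10.3  -0.2]
```

```bash
python3 -m pendant '[{"grip":1,"offset":[-0.35,0.55,-0.35],"delta_rot":[-1.1,-0.7,-0.1]},{"grip":1,"offset":[-0.75,1.14,-0.74],"delta_rot":[-2.2,-1.5,-0.2]},{"grip":1,"offset":[-1.18,1.8,-1.2],"delta_rot":[-3.5,-2.3,-0.2]},{"grip":1,"offset":[-1.61,2.44,-1.66],"delta_rot":[-4.7,-3.1,-0.2]},{"grip":1,"offset":[-2.03,3.08,-2.16],"delta_rot":[-6,-4,-0.2]},{"grip":1,"offset":[-2.45,3.71,-2.67],"delta_rot":[-7.2,-4.8,-0.2]},{"grip":1,"offset":[-2.85,4.32,-3.2],"delta_rot":[-8.5,-5.6,-0.2]},{"grip":1,"offset":[-3.25,4.93,-3.75],"delta_rot":[-9.7,-6.4,-0.2]},{"grip":1,"offset":[-3.64,5.52,-4.32],"delta_rot":[-11,-7.3,-0.2]},{"grip":1,"offset":[-4.02,6.1,-4.9],"delta_rot":[-12.2,-8.1,-0.2]},{"grip":1,"offset":[-4.27,6.48,-5.3],"delta_rot":[-13,-8.6,-0.2]},{"grip":1,"offset":[-4.27,6.48,-5.3],"delta_rot":[-13,-8.6,-0.2]}]'; python3 go.py 43,48.5 44,48.5 45,48.5 46,48.5
```

```text
time_s: 10.25
eef_pos: [0.4314, 0.2627, 0.3796]
ee_rot: [2.403, -0.002, 0.584]
force: [-4.4, 3.3, 7.7]
gripper_width: 0.217
finger_force: 50.0
t 10.25 hand lean 42.3 ytilt -0.1 nose: r 49.1 ang 38.0 y 0.8 F rad,tan(down-slot),y 9.2 -1.4 -1.8 w 18.9 T [ 0.17  0.6  -0.28]
43,48.5 offset cm [-0.33  0.44 -0.57] rot deg [-0.7 -0.3 -0. ]
44,48.5 offset cm [-0.58  0.81 -0.99] rot deg [-1.5 -0.8 -0. ]
45,48.5 offset cm [-0.81  1.17 -1.41] rot deg [-2.3 -1.4 -0. ]
46,48.5 offset cm [-1.05  1.53 -1.84] rot deg [-3.2 -1.9 -0. ]
```

```bash
python3 -m pendant '[{"grip":1,"offset":[-0.3,0.4,-0.5],"delta_rot":[-0.7,-0.4,0]},{"grip":1,"offset":[-0.58,0.81,-0.99],"delta_rot":[-1.4,-0.8,0]},{"grip":1,"offset":[-0.81,1.17,-1.41],"delta_rot":[-1.6,-1,0]},{"grip":1,"offset":[-0.81,1.17,-1.41],"delta_rot":[-1.6,-1,0]}]'; python3 go.py 44,48.5 45,48.5 46,48.5
```

```text
time_s: 10.75
eef_pos: [0.4246, 0.2733, 0.3678]
ee_rot: [2.364, -0.004, 0.583]
force: [-2.3, 2.3, 14.6]
gripper_width: 0.222
finger_force: 50.2
t 10.75 hand lean 44.57 ytilt -0.12 nose: r 49.0 ang 44.3 y 1.0 F rad,tan(down-slot),y 12.6 -8.0 -0.7 w 19.3 T [-1.91 -0.79 -0.34]
44,48.5 offset cm [ 0.11 -0.24  0.19] rot deg [0.3 0.5 0.1]
45,48.5 offset cm [-0.13  0.12 -0.23] rot deg [-0.5 -0.   0.1]
46,48.5 offset cm [-0.36  0.47 -0.67] rot deg [-1.3 -0.6  0.1]
```

```bash
python3 -m pendant '[{"grip":1,"offset":[-0.15,0.22,-0.25],"delta_rot":[0,0,0]},{"grip":1,"offset":[-0.3,0.44,-0.5],"delta_rot":[0,0,0]},{"grip":1,"offset":[-0.3,0.44,-0.5],"delta_rot":[0,0,0]}]'; python3 go.py
```

```text
time_s: 11.12
eef_pos: [0.4234, 0.2754, 0.3655]
ee_rot: [2.356, -0.007, 0.579]
force: [0.2, -3.6, 22.3]
gripper_width: 0.22
finger_force: 50.3
t 11.125 hand lean 45.03 ytilt -0.06 nose: r 49.0 ang 45.44 y 1.0 F rad,tan(down-slot),y 13.5 -18.0 -1.8 w 19.1 T [-4.02 -2.05 -0.44]
```

The force is rising to 18 N at the lower lug, so the bar rests on the stop. Opening and backing off along the bar's axis.

```bash
python3 -m pendant '[{"grip":5,"offset":[0.15,-0.2,0.25],"delta_rot":[0,0,0]},{"grip":5,"offset":[0.15,-0.2,0.25],"delta_rot":[0,0,0]},{"grip":5,"offset":[0.15,-0.2,0.25],"delta_rot":[0,0,0]},{"grip":5,"offset":[0.15,-0.2,0.25],"delta_rot":[0,0,0]},{"grip":5,"offset":[-1,1.6,2.3],"delta_rot":[0,0,0]},{"grip":5,"offset":[-2.3,3.5,4.4],"delta_rot":[0,0,0]},{"grip":5,"offset":[-3.8,5.7,7.1],"delta_rot":[0,0,0]},{"grip":5,"offset":[-4.5,6.5,10],"delta_rot":[0,0,0]},{"grip":5,"offset":[-4.5,6.5,10],"delta_rot":[0,0,0]}]'; python3 go.py
python3 - <<'E'
from h import *
import go
o=[]
t=np.radians(44);a=np.cos(t)*np.array([0,0,1])+np.sin(t)*go.mx
for n in('scene','side'):
    c=get_calibration(n);im=capture(n)[:,:,::-1].copy()
    m=proj(c,[go.sh+r*a for r in(.115,.158,.208)]);print(n,m.round(1))
    u,v=m[1].astype(int);x=max(u-50,0);y=max(v-60,0);k=cv2.resize(im[y:y+120,x:x+100],(400,480),interpolation=cv2.INTER_CUBIC)
    for p in m:cv2.circle(k,tuple(((p-[x,y]+.5)*4).astype(int)),3,(255,0,255),-1)
    o.append(k)
cv2.imwrite('pics/end.png',np.hstack(o))
E
```

```text
time_s: 12.25
eef_pos: [0.3747, 0.3443, 0.4602]
ee_rot: [2.376, -0.002, 0.585]
force: [0.4, -0.4, -0.5]
gripper_width: 0.571
finger_force: 0.0
t 12.25 hand lean 43.89 ytilt -0.11 nose: r 175.7 ang 44.68 y -1.5 F rad,tan(down-slot),y -0.8 -0.1 0.1 w 49.7 T [ 0.66  0.6  -0.06]
scene [[340.6 184.9]
 [352.7 175.4]
 [367.1 163.9]]
side [[290.3 181.4]
 [279.5 168.2]
 [266.9 152.7]]
```

View pics/end.png

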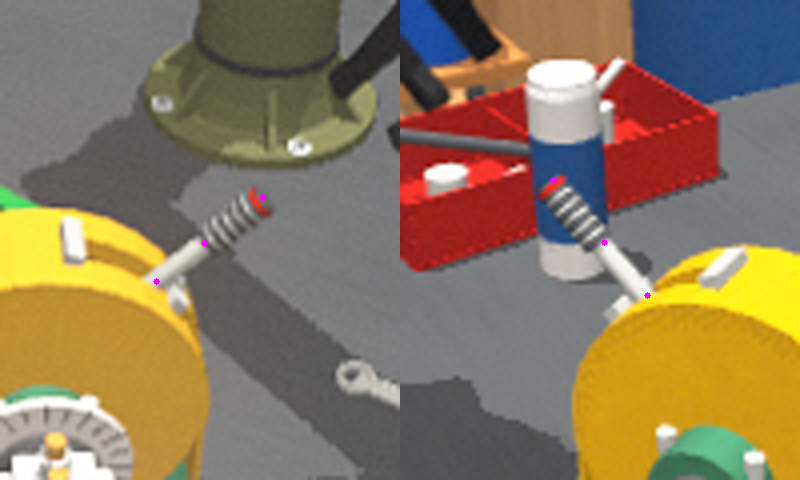

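In both views the bar lies on the predicted axis at 44°, against the lower lug: its top and grip start match the magenta points. The gripper is clear, so I hand in.

```bash
python3 -c "
from workcell import sign_off
print(sign_off())"
```

```text
the job is handed in; nothing more can be done
None
```

The barring bar is fully home in the flywheel (nose about 49 mm from the shaft centre) and rests against the lower end of the slot; the gripper is clear and the job was handed in at about 12 s, with no verdict shown.

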